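# Load tightly racked ink cartridges into the ink station

### The job

Load the ink station: first slide its locking comb fully open by the green grip; then take every cyan, magenta and yellow cartridge out of the rack (they stand too tight to grip, so tip each forward by its top rear edge until it leans on the guard rail, then grip it and lift it out) and slide it, upright and dock end first, in through the open mouth of the lane with the badge of its colour until it is fully home against the dock. When all are in, slide the comb back until it is fully locked and let go; leave the two black cartridges and the cleaner bottle where they are.

Things in the scene. Friction and masses are not known exactly. Their poses are not given: they have to be found in the camera images.
- cart_c_center (a point): centre (90 mm above the underside) of the cyan ink cartridge, may be absent: dark grey box 92 mm deep (x), 40 mm thick (y), 180 mm tall (z), 0.3 to 0.55 kg, cyan top. Spine (narrow face at -x, cyan label) towards the robot, dock end at +x. Foot 40 mm thick to 10 mm up, then a groove in both sides (neck 24 mm thick) to 26 mm, body 40 mm thick above
- cart_c_port (a point): ink port of the cyan cartridge: steel disc on its dock end (the +x face), 46 mm behind the centre, 60 mm above the underside
- badge_c: cyan badge plate 44 x 60 x 3 mm, fixed on the dock on the centre line of the lane for cyan (which of three lanes varies). Origin: centre of its underside, 125 mm up; x axis along the lane, inwards. Fully home, that cartridge's centre is 69 mm towards the mouth (-x), 0 mm sideways and 5 mm above this origin; its port 23 mm towards the mouth
- cart_m_center (a point): centre (90 mm above the underside) of the magenta ink cartridge, may be absent: dark grey box 92 mm deep (x), 40 mm thick (y), 180 mm tall (z), 0.3 to 0.55 kg, magenta top. Spine (narrow face at -x, magenta label) towards the robot, dock end at +x. Foot 40 mm thick to 10 mm up, then a groove in both sides (neck 24 mm thick) to 26 mm, body 40 mm thick above
- cart_m_port (a point): ink port of the magenta cartridge: steel disc on its dock end (the +x face), 46 mm behind the centre, 60 mm above the underside
- badge_m: magenta badge plate 44 x 60 x 3 mm, fixed on the dock on the centre line of the lane for magenta (which of three lanes varies). Origin: centre of its underside, 125 mm up; x axis along the lane, inwards. Fully home, that cartridge's centre is 69 mm towards the mouth (-x), 0 mm sideways and 5 mm above this origin; its port 23 mm towards the mouth
- cart_y_center (a point): centre (90 mm above the underside) of the yellow ink cartridge, may be absent: dark grey box 92 mm deep (x), 40 mm thick (y), 180 mm tall (z), 0.3 to 0.55 kg, yellow top. Spine (narrow face at -x, yellow label) towards the robot, dock end at +x. Foot 40 mm thick to 10 mm up, then a groove in both sides (neck 24 mm thick) to 26 mm, body 40 mm thick above
- cart_y_port (a point): ink port of the yellow cartridge: steel disc on its dock end (the +x face), 46 mm behind the centre, 60 mm above the underside
- badge_y: yellow badge plate 44 x 60 x 3 mm, fixed on the dock on the centre line of the lane for yellow (which of three lanes varies). Origin: centre of its underside, 125 mm up; x axis along the lane, inwards. Fully home, that cartridge's centre is 69 mm towards the mouth (-x), 0 mm sideways and 5 mm above this origin; its port 23 mm towards the mouth
- rack: white steel stock rack, fixed, 208 mm wide, floor 12 mm up. Origin: table height, middle of its front edge; open front towards -x. Four slots at y = +75, +25, -25, -75 mm, each 46 mm wide between 4 mm dividers (x = 2 to 94 mm) exactly as high as the cartridges (192 mm up), which stand flush, dock end 94 mm behind the front edge. Back plate only 130 mm high, so the top rear edges are free
- rack_lip (a point): middle of the front edge of the rack's floor, 12 mm up. A lip along it, 6 mm high, stops a cartridge's foot (1.5 mm ahead of it), so a cartridge pulled forward by a finger put down behind its top rear edge tips about this edge; balance point about 27 degrees
- rack_rail (a point): middle of the rack's round steel guard rail, 10 mm thick, 45 mm in front of the lip, 69 mm up. A cartridge tipped past its balance point leans on it by itself at 34 to 42 degrees, its top then in front of the dividers with both broad sides free to grip; lift 80 mm or more to clear the rail
- station: ink station, fixed, 350 mm wide: pale deck with four lanes, dark dock behind. Origin: table height, middle of the line of lane mouths; lanes run along +x, mouths open to -x. Lane centres at y = +127.5 (black, occupied), +42.5, -42.5, -127.5 mm. Lane floor 40 mm up, 97 mm from mouth to dock; dock 125 mm high, x = 97 to 152 mm
- station_mouth (a point): middle of the lane mouths at floor height (40 mm up). Lane walls 46 mm apart, 14 mm high; lips on them, 7 mm thick, 31 mm apart, run in the cartridge's grooves (3 mm play sideways, 4 mm up), so a foot enters only through the mouth. Rails between lanes are pointed over the first 20 mm as lead-in. Slippery plastic (friction about 0.2)
- comb (a joint): locking comb: bar before the lane mouths (reaches 13 mm in front of them, top 36 mm up) with four teeth 24 mm wide, 80 mm up. Slides along the station's y. 0 = locked, a tooth before each lane; 0.0425 m = fully open, moved towards -y, teeth between lanes. 2 N friction, stays where left. Locks only if all cartridges are within 5 mm of home
- comb_grip (a point): point 15 mm below the top of the comb's green grip, 26 mm (x) by 14 mm (y), 50 mm tall, top 101 mm up; at the station's -y end, 196 mm from its middle when locked, 16 mm in front of the mouths
- loaded_black_center (a point): centre of the black cartridge already home in the black lane (same shape); leave it alone
- spare_black_center (a point): centre of the spare black cartridge in one of the rack slots (same shape); leave it alone
- cleaner: white bottle of cleaner, 64 mm across, 170 mm tall; origin at the centre of its underside; leave it alone
There are look-alikes about, which are no part of the job. Leave any purple look-alike of the part that bears cart_y_center alone. Leave any purple look-alike of the part that bears cart_c_center alone.

How it is judged:
By the outcome, as a careful person would: the job done as asked, in the order asked, and still so for the second after the job is handed in, with the robot touching nothing.
Of cart_c, cart_m, cart_y only 2 to 3 are there at a start; the rules pass over those that are not, and their reading is None.
At some moment in a run one of cart_c, cart_m, cart_y may be knocked a few centimetres aside while the robot is not near it.
Once in a run the grip may slacken for a moment while it holds something.
It also fails if it takes over 210 s, if anything falls off the work surface, if the arm or the gripper's body presses on something with over 40 N, if the wrist force passes 120 N, or if a joint passes its speed limit or range.

### The arm

A 6-joint arm with a two-finger parallel gripper is mounted at the origin on the work surface. World frame = base frame: x ahead of the robot, y to its left, z up, the work surface at z = 0. Lengths are in mm, angles in rad, forces in N, time in s.
With the tool pointing down it reaches from about 325 to 900 mm from the base axis. Payload 3.5 kg.
Tool frame: the origin (TCP) lies midway between the tips of the shut fingers; the grasp point (between the pads) lies 19 mm behind it; x points along the fingers, y is the direction in which the jaws open and shut, and the axes are right-handed (so a half turn about x gives the same grasp; the last joint's range is limited). The gripper opens to 85 mm and grips with 20 to 120 N. Pads are 22 mm wide; open, the fingers measure 114 mm over their backs; the gripper's body (76 mm by 85 mm) begins 54 mm behind the grasp point. The pads swing forward as they close: fully open they stand 13 mm farther back than shut.
Start: joints at [-1.232, 0.276, -0.026, 1.268, 0, 1.467], TCP at [267.218, -564.992, 231.313] pointing down, gripper open.
Joint ranges: [-3.12, 3.12], [-0.85, 1.88], [-1.08, 1.24], [-1.95, 2.15], [-1.57, 1.53], [-3.14, 3.14]. Speed limits (rad/s): [2.57, 2.57, 3.14, 3.14, 3.14, 3.14].

### API

Orientations are given as a unit quaternion [w, x, y, z].
In Python, from station import bot, eyes, job gives the robot as it stands.
- The arm moves only by the shell command python3 -m pendant 'ROWS' [FORCE]. ROWS is a JSON object of lists of equal length, an entry for each row: "grip": the finger opening in m, from 0 to 0.0854; "dp": the shift along the world's x, y, z in m, a list of three; "delta_rot": the turn, a rotation vector about the world's x, y, z in degrees, a list of three. A call has 1 to 20 rows; each row is the pose to reach, as a shift and turn from the pose commanded when the call began; what a row does not reach only later rows make up. A row lasts 1/8 s, in which the tool goes at most 62.5 mm and 10.7 degrees, less where a joint would pass 70% of its speed; a pose out of reach is approached as far as the arm can. A call with a gripper value outside its range is refused whole. The fingers move at their own pace and stop on an object; FORCE is the grip in N (left out, the last holds). Time passes only in rows, so rows that repeat a pose let the fingers close. It gives the time, the measured TCP pose, the force and the opening at its end, in the units of the state.
- bot.sense(): the state, without advancing time (a new reading comes with each control period).
- eyes.grab_frame(name): name is "scene" or "top" or "wrist"; returns (picture, depth): 480x640x3 uint8, red, green, blue; 480x640 float32, mm along the optical axis (not along the pixel's ray), 0 where there is no reading.
- eyes.calibration(name): a dict with "K" (3x3 intrinsics, pixels), "view" (4x4, takes a point from world to camera coordinates). Camera axes: x right, y down, z forward; pixel columns grow to the right and rows downward; lengths in mm; the calibration is good to about 2 mm. A picture is of the moment at which its call begins: read the wrist's pose just before it. calibration takes no time and is no camera call; for the wrist camera it gives the pose at the moment of the call.
- job.close_job(): hands the job in, once; it reports no verdict.
The state is a dict: "time_s": time; "joint_pos": joint angles; "joint_vel": joint speeds; "effort": joint torques, N m; "tcp_pos": TCP position; "ee_rot": TCP orientation; "ft_force": force on the tool from outside, world axes, zero at the start; "wrist_torque": the same for the moment, N m; "grip_width": finger opening in mm.
Only numpy, scipy, OpenCV 4.12 (cv2) and the standard library are available. Lean on these libraries where they do the work, as an engineer would, in place of code of your own. Each camera call takes 0.05 s, during which the arm holds its last target. There are 200 camera calls.

## Working session

There is one attempt and no reset: what is moved stays moved. The work goes in short steps, Python scripts to look and compute and a shell command to move; the robot and the scene stay as the last step left them, time stands still between calls to the robot, and variables do not carry over. Pictures are saved under pics/ and viewed, about 12 in all and at most 16, crops included, and the job is handed in when it is done.

```bash
ls; mkdir -p pics; cat > h.py <<'E'
import numpy as np, cv2
from station import bot, eyes, job
def save(cam,fn,crop=None,scale=1):
    im,d=eyes.grab_frame(cam); np.savez('pics/%s.npz'%fn,im=im,d=d,K=eyes.calibration(cam)['K'],V=eyes.calibration(cam)['view'])
    o=im
    if crop: o=im[crop[1]:crop[3],crop[0]:crop[2]]
    o=cv2.resize(o,None,fx=scale,fy=scale)
    cv2.imwrite('pics/%s.png'%fn,cv2.cvtColor(o,cv2.COLOR_RGB2BGR)); return im,d
def cloud(d,K,V):
    K=np.array(K);V=np.array(V);v,u=np.mgrid[:480,:640]
    P=np.stack([(u-K[0,2])/K[0,0]*d,(v-K[1,2])/K[1,1]*d,d],-1)
    return (P-V[:3,3])@V[:3,:3]
E
python3 - <<'E'
from h import *
s=bot.sense();print(s)
save('scene','s0');save('top','t0')
E
```

```text
pics
{'time_s': 0.0, 'joint_pos': array([-1.23240587e+00,  2.77142179e-01, -2.78971663e-02,  1.26802212e+00,
        7.09511326e-06,  1.46742351e+00]), 'joint_vel': array([ 9.02984479e-06, -2.81351289e-03, -1.62518059e-04,  5.29217607e-04,
       -3.99547900e-05, -1.35682512e-04]), 'effort': array([ 2.99709109e-04, -4.45506048e+01,  2.95202887e+01,  1.63700298e-02,
       -1.23495583e-04, -2.89132089e-06]), 'tcp_pos': array([ 266.95220876, -564.24302712,  230.14635102]), 'ee_rot': array([-0.15412425, -0.68983555, -0.15571549,  0.69001835]), 'ft_force': array([-0.6371557 , -0.49044681,  0.24291686]), 'wrist_torque': array([-0.01680062,  0.00508965, -0.04131334]), 'grip_width': 85.49413837626774}
```

View pics/s0.png

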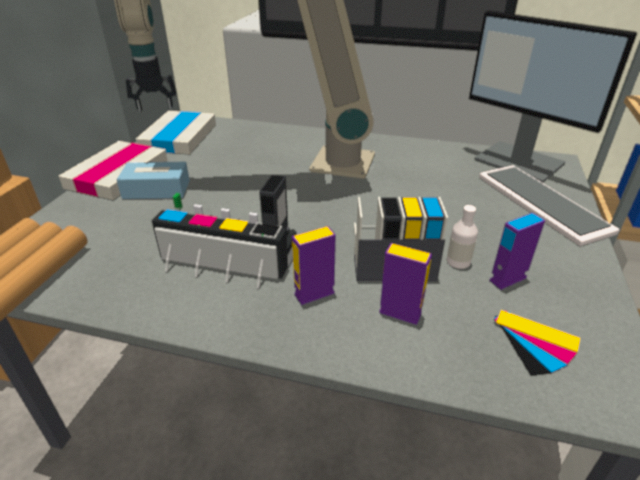

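View pics/t0.png

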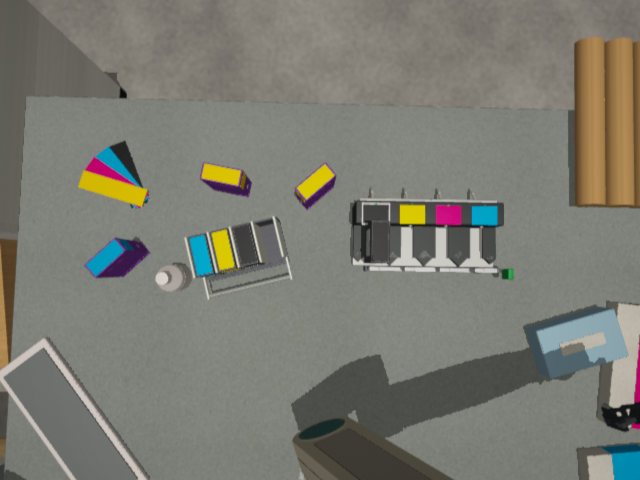

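The top view shows the rack at about px (238,255), with cyan, yellow and black in slots 1–3 and slot 4 empty. Magenta is absent. The station is at about (428,235), with badges from left to right yellow (412,214), magenta (448,215) and cyan (484,215). The green grip is at (508,274).

```bash
python3 - <<'E'
from h import *
f=np.load('pics/t0.npz');im=f['im'];P=cloud(f['d'],f['K'],f['V'])
hsv=cv2.cvtColor(im,cv2.COLOR_RGB2HSV)
print(np.array(f['V']).round(3).tolist(),f['K'].tolist())
C={'y':(22,32),'m':(150,172),'c':(92,108),'g':(50,75)}
for k,(a,b) in C.items():
    m=((hsv[...,0]>=a)&(hsv[...,0]<=b)&(hsv[...,1]>150)&(hsv[...,2]>60)).astype(np.uint8)
    n,l,st,c=cv2.connectedComponentsWithStats(m)
    for i in range(1,n):
        if st[i,4]<40: continue
        p=P[(l==i)]; q=p[(p[:,2]>np.median(p[:,2])-8)&(p[:,2]<np.median(p[:,2])+8)]
        r=cv2.minAreaRect(q[:,:2].astype(np.float32))
        print(k,c[i].round(),st[i,4],'med',np.median(q,0).round(1),'rect',[np.round(t,1) for t in r])
# station and rack outlines
for nm,(u0,v0,u1,v1),(za,zb) in [('dock',(345,195,510,280),(115,140)),('rackrail',(180,210,300,300),(60,85)),('racktops',(180,210,300,300),(183,205))]:
    p=P[v0:v1,u0:u1].reshape(-1,3);p=p[(p[:,2]>za)&(p[:,2]<zb)]
    r=cv2.minAreaRect(p[:,:2].astype(np.float32));print(nm,len(p),r,np.median(p[:,2]),cv2.boxPoints(r).round(1).tolist())
E
```

```text
[[0.023, -1.0, 0.01, 63.677], [-0.998, -0.024, -0.062, 612.062], [0.062, -0.009, -0.998, 1387.15], [0.0, 0.0, 0.0, 1.0]] [[556.322969623598, 0.0, 319.50360602935723], [0.0, 556.322969623598, 234.0474846308184], [0.0, 0.0, 1.0]]
y [221. 174.] 536 med [730.1 304.5 179.9] rect [array([730.4, 304.6]), array([83.3, 33.4]), np.float64(79.6)]
y [315. 181.] 545 med [719.3  92.3 179.8] rect [array([719.2,  92.1]), array([33.6, 83.3]), np.float64(41.5)]
y [112. 188.] 1162 med [714.8 606.9  12.6] rect [array([715. , 607.1]), array([172.5,  45.2]), np.float64(73.9)]
y [243. 180.] 44 med [720.1 259.2 147.6] rect [array([721. , 259.1]), array([ 1.2, 31.1]), np.float64(81.1)]
y [412. 214.] 516 med [ 655.2 -135.6  127.6] rect [array([ 655.7, -135.5]), array([47.3, 60.3]), np.float64(1.1)]
y [223. 249.] 604 med [561.1 292.9 191.8] rect [array([560.2, 293. ]), array([84.4, 35.4]), np.float64(14.8)]
m [105. 170.] 402 med [761.  634.7   9.6] rect [array([748.2, 617.1]), array([124.3,  37.8]), np.float64(59.6)]
m [448. 215.] 504 med [ 655.5 -220.6  127.6] rect [array([ 656. , -220.9]), array([47.6, 59. ]
[... 1140 characters left out ...]
270874) 126.03032710513497 [[538.0, -6.599999904632568], [549.0, -356.0], [694.7000122070312, -351.3999938964844], [683.7000122070312, -2.0]]
rackrail 580 ((533.3954467773438, 291.72210693359375), (147.11375427246094, 269.86285400390625), 15.00739574432373) 73.25147727584255 [[427.3999938964844, 403.0], [497.29998779296875, 142.3000030517578], [639.4000244140625, 180.39999389648438], [569.5, 441.1000061035156]]
racktops 2768 ((565.717041015625, 268.878662109375), (92.28631591796875, 204.73280334472656), 14.946678161621094) 191.42809924075272 [[494.70001220703125, 355.8999938964844], [547.5, 158.10000610351562], [636.7000122070312, 181.89999389648438], [583.9000244140625, 379.70001220703125]]
```

```bash
cat >> h.py <<'E'
from scipy.spatial.transform import Rotation as Rn
RY=np.radians(15.0);RO=np.array([519.3,256.4,0])   # rack
def yawR(a): return Rn.from_euler('z',a)
def rk(x,y,z): return RO+yawR(RY).apply([x,y,z])
def tool(yaw,tilt=0,jawflip=False):
    # tilt: tool x axis = (sin tilt,0,-cos tilt) in frame yawed by yaw; tool y = frame +-y
    x=np.array([np.sin(tilt),0,-np.cos(tilt)]);y=np.array([0,-1. if jawflip else 1.,0]);z=np.cross(x,y)
    return yawR(yaw)*Rn.from_matrix(np.stack([x,y,z],1))
def cur():
    s=bot.sense();q=s['ee_rot'];return s,Rn.from_quat([q[1],q[2],q[3],q[0]])
def goal(p,R):
    s,C=cur();d=(R*C.inv())
    print('dp',((np.array(p)-s['tcp_pos'])/1000).round(4).tolist(),'rot',d.as_rotvec(degrees=True).round(2).tolist(),'F',s['ft_force'].round(1),'w',round(s['grip_width'],1),'t',s['time_s'])
E
python3 - <<'E'
from h import *
f=np.load('pics/t0.npz');P=cloud(f['d'],f['K'],f['V'])
p=P[255:300,148:195].reshape(-1,3)
for za,zb in [(85,125),(150,175)]:
    q=p[(p[:,2]>za)&(p[:,2]<zb)];print(len(q),q.min(0),q.max(0))
s,C=cur();print(C.as_matrix().round(3))
for fl in (0,1): goal([521,-375.5,150],tool(np.radians(.4),0,fl))
E
```

```text
369 [462.07587921 398.88025753  85.48630662] [523.63103932 459.2531149  124.90195137]
152 [478.20062089 360.9906979  155.95350611] [529.08925373 445.45300335 174.37892884]
[[-0.001  0.428 -0.904]
 [ 0.002 -0.904 -0.428]
 [-1.    -0.002 -0.   ]]
dp [0.254, 0.1888, -0.0803] rot [0.02, -0.16, 155.09] F [ 0.2 -0.2 -0.4] w 85.5 t 0.1
dp [0.254, 0.1888, -0.0803] rot [-0.12, -0.01, -24.91] F [ 0.2 -0.2 -0.4] w 85.5 t 0.1
```

```bash
python3 -m pendant '{"grip":[0.05,0.05,0.05,0.05,0.05,0.05,0.05,0.05,0.05,0.05],"dp":[[0.03,0.03,0],[0.08,0.06,-0.02],[0.13,0.09,-0.04],[0.17,0.13,-0.05],[0.21,0.16,-0.06],[0.254,0.188,-0.06],[0.254,0.188,-0.06],[0.254,0.188,-0.06],[0.254,0.188,-0.06],[0.254,0.188,-0.06]],"delta_rot":[[0,0,-4],[0,0,-9],[0,0,-14],[0,0,-20],[0,0,-24.9],[0,0,-24.9],[0,0,-24.9],[0,0,-24.9],[0,0,-24.9],[0,0,-24.9]]}' 40
python3 - <<'E'
from h import *
goal([521,-375.5,67],tool(np.radians(.4),0,1));print(bot.sense()['joint_pos'])
im,d=save('wrist','w0')
P=cloud(d,eyes.calibration('wrist')['K'],eyes.calibration('wrist')['view'])
hsv=cv2.cvtColor(im,cv2.COLOR_RGB2HSV)
m=(hsv[...,0]>45)&(hsv[...,0]<80)&(hsv[...,1]>120)
p=P[m];print(len(p));p=p[(p[:,2]>95)&(p[:,2]<107)];print(len(p),np.median(p,0),cv2.minAreaRect(p[:,:2].astype(np.float32)))
E
```

```text
time_s: 1.35
tcp_pos: [520.3, -377.8, 171.4]
ee_rot: [-0.002, -0.707, -0.002, 0.707]
ft_force: [-0.1, 0.4, -0.1]
grip_width: 50.0
dp [0.0007, 0.0023, -0.1044] rot [0.0, -0.01, 0.09] F [-0.1  0.4 -0.1] w 50.0 t 1.35
[-7.28530560e-01  3.42683125e-01 -6.53415798e-02  1.16283181e+00
 -9.97794592e-05  2.40765138e+00]
1158
905 [ 524.35343485 -377.59701692  100.59250298] ((523.2421875, -377.7972717285156), (25.51251983642578, 12.615107536315918), 0.6742024421691895)
```

View pics/w0.png

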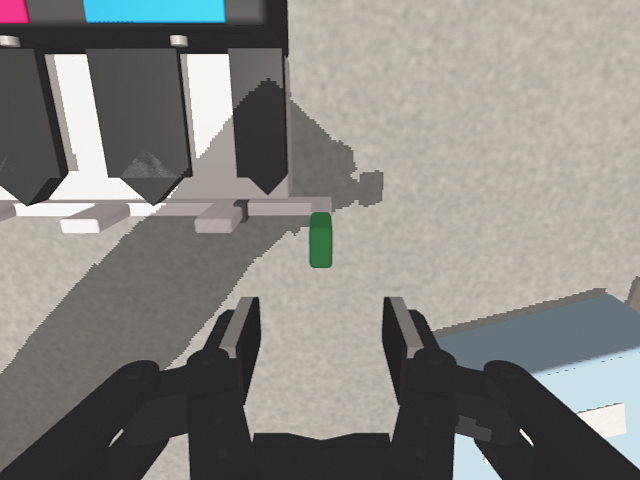

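The wrist view shows the green grip at (320,240), centred between the fingers. Next I descend, grip it and slide the comb open.

```bash
python3 -m pendant '{"grip":[0.05,0.05,0.05,0.05,0.0,0.0,0.0,0.0,0.0],"dp":[[0.0025,0,-0.04],[0.0025,0,-0.08],[0.0025,0,-0.104],[0.0025,0,-0.104],[0.0025,0,-0.104],[0.0025,0,-0.104],[0.0025,0,-0.104],[0.0025,0,-0.104],[0.0025,0,-0.104]],"delta_rot":[[0,0,0],[0,0,0],[0,0,0],[0,0,0],[0,0,0],[0,0,0],[0,0,0],[0,0,0],[0,0,0]]}' 40
python3 -m pendant '{"grip":[0,0,0,0,0,0,0,0,0,0],"dp":[[0,-0.006,0],[0,-0.012,0],[0,-0.018,0],[0,-0.024,0],[0,-0.03,0],[0,-0.036,0],[0.0003,-0.041,0],[0.0003,-0.044,0],[0.0003,-0.045,0],[0.0003,-0.045,0]],"delta_rot":[[0,0,0],[0,0,0],[0,0,0],[0,0,0],[0,0,0],[0,0,0],[0,0,0],[0,0,0],[0,0,0],[0,0,0]]}'
```

```text
time_s: 2.52
tcp_pos: [524.8, -378.1, 69.3]
ee_rot: [0.003, 0.708, 0.002, -0.706]
ft_force: [-1.2, 0.2, 5.9]
grip_width: 13.9
time_s: 3.78
tcp_pos: [525.1, -417.8, 69.3]
ee_rot: [0.001, 0.708, 0.006, -0.706]
ft_force: [-0.6, 13.6, 12.2]
grip_width: 13.5
```

```bash
python3 -m pendant '{"grip":[0,0,0,0],"dp":[[0,-0.002,0.001],[0,-0.004,0.001],[0,-0.004,0.001],[0,-0.004,0.001]],"delta_rot":[[0,0,0],[0,0,0],[0,0,0],[0,0,0]]}'
python3 - <<'E'
from h import *
im,d=save('top','t1')
c=eyes.calibration('top');P=cloud(d,c['K'],c['view'])
hsv=cv2.cvtColor(im,cv2.COLOR_RGB2HSV)
f=np.load('pics/t0.npz')
for i in (f['im'],im): cv2.imwrite
a=np.hstack([f['im'][190:290,340:530],im[190:290,340:530]])
cv2.imwrite('pics/cmp.png',cv2.resize(a,None,fx=2.1,fy=2.1,interpolation=cv2.INTER_CUBIC)[...,::-1])
E
```

```text
time_s: 4.28
tcp_pos: [525.1, -417.7, 69.2]
ee_rot: [-0.001, 0.708, 0.009, -0.706]
ft_force: [1.8, 20.2, 12.0]
grip_width: 13.3
```

View pics/cmp.png

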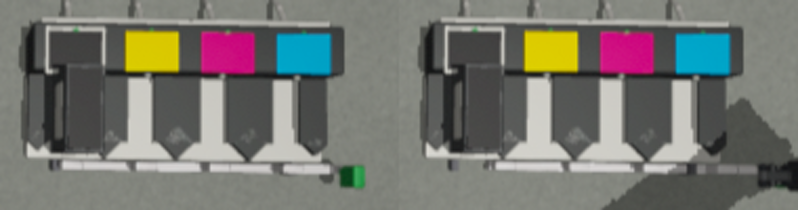

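```bash
python3 -m pendant '{"grip":[0.05,0.05,0.05,0.05,0.05,0.05,0.05,0.05,0.05,0.05,0.05,0.05],"dp":[[0,0.006,0],[0,0.006,0],[0,0.006,0],[0,0.006,0],[0,0.006,0.05],[0,0.006,0.1],[0,0.05,0.15],[0,0.1,0.2],[0,0.15,0.24],[0,0.19,0.24],[0,0.19,0.24],[0,0.19,0.24]],"delta_rot":[[0,0,0],[0,0,0],[0,0,0],[0,0,0],[0,0,0],[0,0,0],[0,0,0],[0,0,0],[0,0,0],[0,0,0],[0,0,0],[0,0,0]]}'
python3 - <<'E'
from h import *
im,d=save('wrist','w1')
c=eyes.calibration('wrist');P=cloud(d,c['K'],c['view'])
hsv=cv2.cvtColor(im,cv2.COLOR_RGB2HSV)
def rep(n,m,z0,z1):
    p=P[m];p=p[(p[:,2]>z0)&(p[:,2]<z1)]
    if len(p)>20: r=cv2.minAreaRect(p[:,:2].astype(np.float32));print(n,len(p),[np.round(t,1) for t in r])
S=hsv[...,1]>150;H=hsv[...,0]
rep('g',(H>45)&(H<80)&(hsv[...,1]>120),95,107)
for n,a,b in [('y',22,32),('m',150,172),('c',92,108)]: rep(n,S&(H>a)&(H<b),120,135)
# teeth tops
m=(P[...,2]>74)&(P[...,2]<86)
n,l,st,ce=cv2.connectedComponentsWithStats(m.astype(np.uint8))
for i in range(1,n):
    if st[i,4]>60: rep('t%s'%ce[i].round(),l==i,70,90)
E
```

```text
time_s: 5.82
tcp_pos: [524.0, -236.3, 308.1]
ee_rot: [-0.003, -0.707, -0.002, 0.707]
ft_force: [-0.2, -0.1, -0.6]
grip_width: 49.9
g 419 [array([ 522.8, -417.4]), array([25.6, 14.2]), np.float64(2.0)]
y 4831 [array([ 656.5, -136.3]), array([43.1, 59.8]), np.float64(0.4)]
m 5166 [array([ 656.8, -221.6]), array([43.9, 60.3]), np.float64(0.5)]
c 5158 [array([ 657.4, -306.9]), array([43.8, 61.3]), np.float64(0.3)]
t[144. 119.] 651 [array([600.6, -76.5]), array([ 51.5, 107.4]), np.float64(59.3)]
t[239.  74.] 69 [array([ 633.7, -163.1]), array([ 0.3, 57.1]), np.float64(0.4)]
t[369.  74.] 67 [array([ 634.5, -280.2]), array([ 0.3, 51.7]), np.float64(0.4)]
t[176. 189.] 259 [array([528.8, -94.8]), array([ 9.4, 24.1]), np.float64(0.7)]
t[262. 190.] 245 [array([ 529.3, -179.4]), array([23.8,  9.3]), np.float64(89.2)]
t[349. 189.] 250 [array([ 530. , -264.5]), array([ 9.5, 23.6]), np.float64(0.5)]
t[435. 189.] 248 [array([ 530.4, -349.1]), array([24.2,  9.3]), np.float64(89.7)]
t[500. 196.] 169 [array([ 524.7, -412.2]), array([10.1, 26.9]), np.float64(68.4)]
t[582. 342.] 7392 [array([ 351.5, -529.8]), array([118.1, 136.5]), np.float64(16.3)]
```

View pics/w1.png

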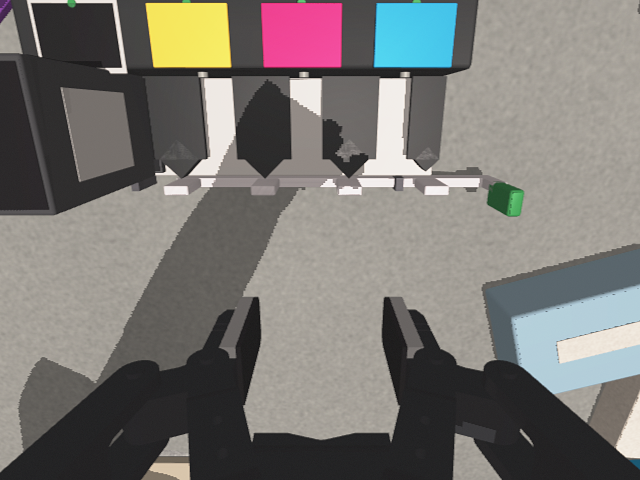

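The comb is fully open: the teeth sit midway between the lanes, at y −179 and −264 against lanes at −136, −222 and −307. The picture shows the grip at (506,199) and all three lane mouths free. Now to the rack, turning the tool half round on the way.

```bash
python3 -m pendant '{"grip":[0.03,0.0,0,0,0,0,0,0,0,0],"dp":[[0,0.03,0.0],[0,0.08,0],[0,0.13,0],[0,0.18,0],[0,0.23,0],[0,0.28,0],[0,0.33,0],[0,0.38,0],[0,0.43,0],[0,0.46,0]],"delta_rot":[[0,0,9],[0,0,19],[0,0,29],[0,0,39],[0,0,49],[0,0,59],[0,0,69],[0,0,79],[0,0,89],[0,0,97]]}'
python3 -m pendant '{"grip":[0,0,0,0,0,0,0,0,0,0,0],"dp":[[0.01,0.01,0.0],[0.015,0.02,0],[0.02,0.03,0],[0.02,0.04,0],[0.02,0.05,0],[0.02,0.06,0],[0.02,0.06,0],[0.02,0.06,0],[0.02,0.06,0],[0.02,0.06,0],[0.02,0.06,0]],"delta_rot":[[0,0,10],[0,0,20],[0,0,30],[0,0,40],[0,0,50],[0,0,60],[0,0,70],[0,0,80],[0,0,90],[0,0,97],[0,0,97]]}'
python3 - <<'E'
from h import *
goal(rk(114,75,220),tool(RY,0,0)); print(bot.sense()['joint_pos'].round(2))
im,d=save('wrist','w2')
c=eyes.calibration('wrist');P=cloud(d,c['K'],c['view'])
hsv=cv2.cvtColor(im,cv2.COLOR_RGB2HSV);S=hsv[...,1]>150;H=hsv[...,0]
for n,a,b in [('y',22,32),('c',92,108)]:
    p=P[S&(H>a)&(H<b)];p=p[(p[:,2]>183)&(p[:,2]<200)]
    r=cv2.minAreaRect(p[:,:2].astype(np.float32));print(n,len(p),[np.round(t,1) for t in r])
print(rk(48,75,0),rk(48,25,0))
E
```

```text
time_s: 7.12
tcp_pos: [524.6, 225.0, 307.0]
ee_rot: [0.532, 0.465, 0.533, -0.466]
ft_force: [0.0, 0.1, 0.8]
grip_width: 0.1
time_s: 8.5
tcp_pos: [544.8, 282.9, 307.1]
ee_rot: [0.701, -0.088, 0.702, 0.087]
ft_force: [-0.5, -0.4, 0.6]
grip_width: -0.1
dp [0.0652, 0.0754, -0.0871] rot [0.05, -0.09, 0.78] F [-0.5 -0.4  0.6] w -0.1 t 8.5
[ 0.37  0.23  0.07  1.41 -0.    0.13]
y 1 [array([596.5, 314.4]), array([0., 0.]), np.float64(0.0)]
c 5223 [array([548.2, 341.3]), array([85.2, 34.3]), np.float64(14.5)]
[546.25301128 341.26775114   0.        ] [559.19396353 292.97145982   0.        ]
```

View pics/w2.png

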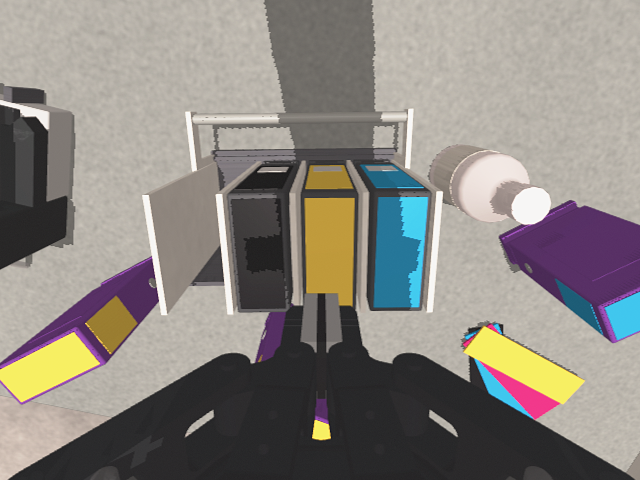

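The wrist view shows cyan, yellow and black standing in slots 1–3, with the bottle clear on the right at (490,190). Next I put the finger down behind cyan.

```bash
python3 -m pendant '{"grip":[0,0,0,0,0,0,0,0],"dp":[[0.03,0.035,0],[0.06,0.07,0],[0.067,0.0755,-0.04],[0.067,0.0755,-0.09],[0.067,0.0755,-0.12],[0.067,0.0755,-0.131],[0.067,0.0755,-0.131],[0.067,0.0755,-0.131]],"delta_rot":[[0,0,0.8],[0,0,0.8],[0,0,0.8],[0,0,0.8],[0,0,0.8],[0,0,0.8],[0,0,0.8],[0,0,0.8]]}'
python3 -m pendant '{"grip":[0,0,0,0,0,0,0,0,0,0,0,0,0],"dp":[[-0.0077,-0.0021,0],[-0.0155,-0.0041,0],[-0.0232,-0.0062,0],[-0.0309,-0.0083,0],[-0.0386,-0.0104,0],[-0.0464,-0.0124,0],[-0.0541,-0.0145,0],[-0.0618,-0.0166,0],[-0.0696,-0.0186,0],[-0.0773,-0.0207,0],[-0.085,-0.0228,0],[-0.0927,-0.0249,0],[-0.095,-0.0255,0]],"delta_rot":[[0,0,0],[0,0,0],[0,0,0],[0,0,0],[0,0,0],[0,0,0],[0,0,0],[0,0,0],[0,0,0],[0,0,0],[0,0,0],[0,0,0],[0,0,0]]}'
python3 - <<'E'
from h import *
im,d=save('wrist','w3')
E
```

```text
time_s: 9.55
tcp_pos: [612.4, 359.9, 179.5]
ee_rot: [0.702, -0.093, 0.7, 0.094]
ft_force: [0.1, 0.7, -0.7]
grip_width: 0.2
time_s: 11.18
tcp_pos: [515.3, 333.8, 177.2]
ee_rot: [0.701, -0.094, 0.701, 0.094]
ft_force: [-0.5, -0.1, 0.2]
grip_width: -0.3
```

View pics/w3.png

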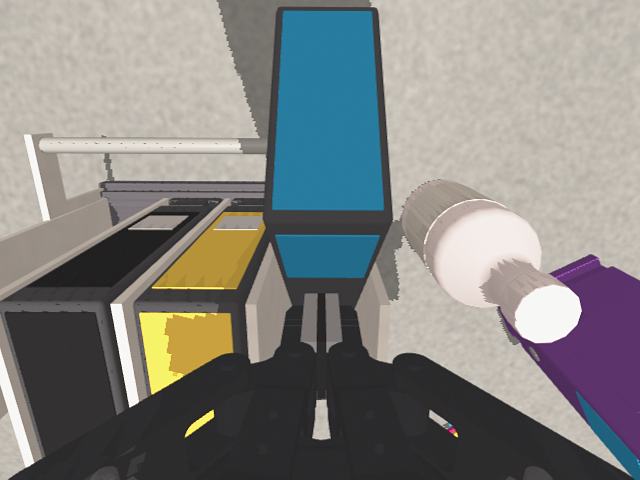

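Cyan is leaning, with its top at (325,110). I raise the arm and measure the lean.

```bash
python3 -m pendant '{"grip":[0.0,0.0,0.02,0.06,0.06,0.06],"dp":[[0,0,0.04],[0,0,0.08],[-0.02,0,0.13],[-0.04,0,0.17],[-0.05,0,0.17],[-0.05,0,0.17]],"delta_rot":[[0,0,0],[0,0,0],[0,0,0],[0,0,0],[0,0,0],[0,0,0]]}'
cat >> h.py <<'E'
def lean(cam,fn,a,b,near,rad=90):
    """fit the coloured cartridge top: plane + rectangle centre; returns centre, tilt"""
    im,d=save(cam,fn);c=eyes.calibration(cam);P=cloud(d,c['K'],c['view'])
    hsv=cv2.cvtColor(im,cv2.COLOR_RGB2HSV);H=hsv[...,0]
    m=(hsv[...,1]>120)&(H>a)&(H<b)&(P[...,2]>90)&(P[...,2]<250)&(np.hypot(P[...,0]-near[0],P[...,1]-near[1])<rad)
    m=cv2.erode(m.astype(np.uint8),np.ones((3,3)))
    n,l,st,ce=cv2.connectedComponentsWithStats(m);i=1+np.argmax(st[1:,4])
    p=P[l==i]
    for _ in range(3):
        o=np.median(p,0);u,s,vt=np.linalg.svd(p-p.mean(0),full_matrices=False);nn=vt[2]*np.sign(vt[2,2])
        p=p[abs((p-p.mean(0))@nn)<3]
    e=np.cross([0,0,1],nn);e/=np.linalg.norm(e);g=np.cross(nn,e)
    r=cv2.minAreaRect(np.stack([(p-p.mean(0))@g,(p-p.mean(0))@e],1).astype(np.float32))
    ctr=p.mean(0)+r[0][0]*g+r[0][1]*e
    print(len(p),'px',ce[i].round(),'ctr',ctr.round(1),'n',nn.round(3),'tilt',np.degrees(np.arccos(nn[2])).round(1),'dir',np.degrees(np.arctan2(-nn[1],-nn[0])).round(1),'rect',r)
    return ctr,nn
E
sed -i 's/519.3,256.4/520.3,256.6/' h.py
python3 - <<'E'
from h import *
ctr,n=lean('wrist','w4',90,110,rk(-70,75,0))
print('rack x,y of ctr',yawR(-RY).apply(ctr-RO))
for th in (34,38,42):
    t=np.radians(th);print(th,'pred',1.5+46*np.cos(t)-180*np.sin(t),12+46*np.sin(t)+180*np.cos(t))
lean('top','t2',90,110,rk(-70,75,0))
E
```

```text
time_s: 11.98
tcp_pos: [465.6, 334.0, 347.2]
ee_rot: [0.701, -0.094, 0.701, 0.094]
ft_force: [0.2, -0.7, 0.4]
grip_width: 60.0
3575 px [307. 171.] ctr [433.1 312.8 179. ] n [-0.617 -0.164  0.77 ] tilt 39.6 dir 14.9 rect ((-2.286022186279297, 0.20180892944335938), (83.2242431640625, 32.44300079345703), 0.016108350828289986)
rack x,y of ctr [-69.73326867  76.81897964 178.9641679 ]
34 pred -61.01899428720253 186.94963661956183
38 pred -73.07057089270928 182.16236351419022
42 pred -84.75884717263435 176.54607647843844
240 px [213. 309.] ctr [429.4 312.2 177.2] n [-0.627 -0.157  0.763] tilt 40.2 dir 14.1 rect ((2.135112762451172, 0.11853504180908203), (31.049030303955078, 68.96444702148438), 89.32527160644531)
```

```bash
python3 - <<'E'
from h import *
n=np.array([-.617,-.164,.77]);c=np.array([432.7,312.8,179])
R=tool(RY,np.radians(39.6),0)
goal(c+50*n,R);goal(c-50*n,R)
E
```

```text
dp [-0.0639, -0.0291, -0.1281] rot [10.39, -38.35, -0.19] F [-0.2 -0.1  0.2] w 59.9 t 12.075
dp [-0.0022, -0.0127, -0.2051] rot [10.39, -38.35, -0.19] F [-0.2 -0.1  0.2] w 59.9 t 12.075
```

```bash
python3 -m pendant '{"grip":[0.06,0.06,0.06,0.06,0.06,0.06,0.06],"dp":[[-0.02,-0.01,-0.01],[-0.04,-0.02,-0.03],[-0.06,-0.029,-0.07],[-0.064,-0.029,-0.11],[-0.064,-0.029,-0.128],[-0.064,-0.029,-0.128],[-0.064,-0.029,-0.128]],"delta_rot":[[2.6,-9.6,0],[5.2,-19.2,0],[7.8,-28.8,-0.1],[10.4,-38.3,-0.2],[10.4,-38.3,-0.2],[10.4,-38.3,-0.2],[10.4,-38.3,-0.2]]}'
python3 - <<'E'
from h import *
n=np.array([-.617,-.164,.77]);c=np.array([432.7,312.8,179])
R=tool(RY,np.radians(39.6),0)
goal(c-50*n,R);print(bot.sense()['joint_pos'].round(2))
E
```

```text
time_s: 12.95
tcp_pos: [403.9, 306.0, 221.4]
ee_rot: [0.898, -0.054, 0.42, 0.119]
ft_force: [0.5, 0.4, 0.5]
grip_width: 60.1
dp [0.0597, 0.015, -0.0809] rot [-0.17, 0.19, 0.01] F [0.5 0.4 0.5] w 60.1 t 12.95
[ 0.66 -0.3  -0.81  0.4  -0.25  0.32]
```

```bash
python3 -m pendant '{"grip":[0.06,0.06,0.06,0.06,0.06,0.02,0.02,0.02,0.02,0.02],"dp":[[0.015,0.004,-0.02],[0.03,0.008,-0.04],[0.045,0.011,-0.06],[0.0597,0.015,-0.0809],[0.0597,0.015,-0.0809],[0.0597,0.015,-0.0809],[0.0597,0.015,-0.0809],[0.0597,0.015,-0.0809],[0.0597,0.015,-0.0809],[0.0597,0.015,-0.0809]],"delta_rot":[[0,0,0],[0,0,0],[0,0,0],[0,0,0],[0,0,0],[0,0,0],[0,0,0],[0,0,0],[0,0,0],[0,0,0]]}' 90
```

```text
time_s: 14.2
tcp_pos: [463.0, 320.8, 140.6]
ee_rot: [0.898, -0.054, 0.42, 0.119]
ft_force: [-0.9, 0.5, 5.4]
grip_width: 39.0
```

```bash
python3 -m pendant '{"grip":[0.02,0.02,0.02,0.02,0.02,0.02,0.02,0.02,0.02,0.02],"dp":[[0,0,0.01],[0,0,0.025],[0,0,0.045],[0,0,0.07],[0,0,0.1],[0,0,0.13],[0,0,0.16],[0,0,0.19],[0,0,0.22],[0,0,0.23]],"delta_rot":[[0,0,0],[0,0,0],[0,0,0],[0,0,0],[0,0,0],[0,0,0],[0,0,0],[0,0,0],[0,0,0],[0,0,0]]}'
python3 - <<'E'
from h import *
save('scene','s1',(230,100,550,340),2)
goal([440,-250,345],tool(np.radians(.35)));goal([463,200,375],tool(np.radians(.35)))
E
```

```text
time_s: 15.45
tcp_pos: [460.6, 319.6, 368.2]
ee_rot: [0.897, -0.055, 0.423, 0.119]
ft_force: [0.7, 0.2, -3.2]
grip_width: 39.0
dp [-0.021, -0.5698, -0.0239] rot [-5.38, 39.36, -14.09] F [ 1.2  0.7 -2.7] w 39.6 t 15.5
dp [0.002, -0.1198, 0.0061] rot [-5.38, 39.36, -14.09] F [ 1.2  0.7 -2.7] w 39.6 t 15.5
```

View pics/s1.png

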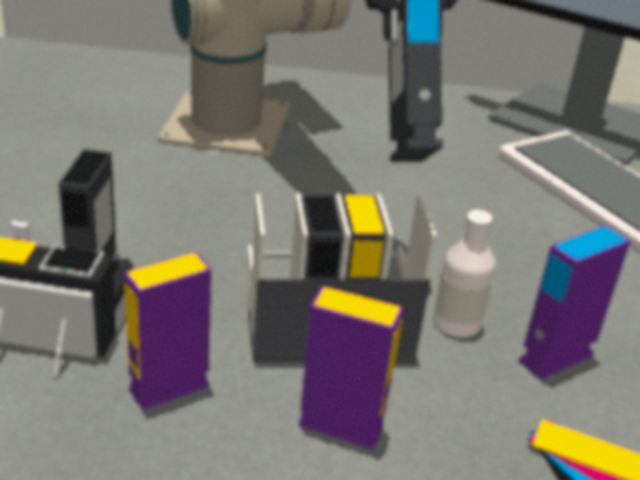

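Cyan is held and clear at (412,80). I turn it upright and carry it to the front of the cyan lane.

```bash
python3 -m pendant '{"grip":[0.02,0.02,0.02,0.02,0.02,0.02,0.02,0.02,0.02,0.02,0.02,0.02,0.02,0.02,0.02,0.02,0.02,0.02],"dp":[[0,-0.01,0.006],[0,-0.03,0.006],[0,-0.06,0.006],[0,-0.095,0.006],[0,-0.13,0.006],[0,-0.17,0.006],[0,-0.21,0.006],[0,-0.25,0.006],[0,-0.29,0.006],[0,-0.33,0.006],[-0.005,-0.37,0.006],[-0.01,-0.41,0.006],[-0.015,-0.45,0.006],[-0.021,-0.5,0.006],[-0.021,-0.55,0.006],[-0.021,-0.6,0.006],[-0.021,-0.627,0.006],[-0.021,-0.627,0.006]],"delta_rot":[[-0.5,4,-1.4],[-1,8,-2.8],[-1.6,12,-4.2],[-2.2,16,-5.6],[-2.7,20,-7],[-3.3,24,-8.5],[-3.8,28,-10],[-4.4,32,-11.5],[-4.9,36,-13],[-5.38,39.36,-14.09],[-5.38,39.36,-14.09],[-5.38,39.36,-14.09],[-5.38,39.36,-14.09],[-5.38,39.36,-14.09],[-5.38,39.36,-14.09],[-5.38,39.36,-14.09],[-5.38,39.36,-14.09],[-5.38,39.36,-14.09]]}'
python3 - <<'E'
from h import *
im,d=save('wrist','w5');goal([450,-308.2,260],tool(np.radians(.35)));goal([588.2,-307.3,171],tool(np.radians(.35)))
ctr,n=lean('top','t3',90,110,bot.sense()['tcp_pos'],60) if 0 else (0,0)
print(bot.sense()['joint_pos'].round(2))
E
```

```text
time_s: 17.75
tcp_pos: [440.0, -308.5, 371.6]
ee_rot: [0.706, -0.0, 0.708, 0.002]
ft_force: [0.3, 1.4, -3.4]
grip_width: 39.0
dp [0.0101, -0.0011, -0.112] rot [-0.16, -0.11, 0.11] F [-0.1 -0.3 -3.7] w 39.3 t 17.8
dp [0.1483, -0.0002, -0.201] rot [-0.16, -0.11, 0.11] F [-0.1 -0.3 -3.7] w 39.3 t 17.8
[-0.73  0.08  0.03  1.52  0.   -0.73]
```

View pics/w5.png

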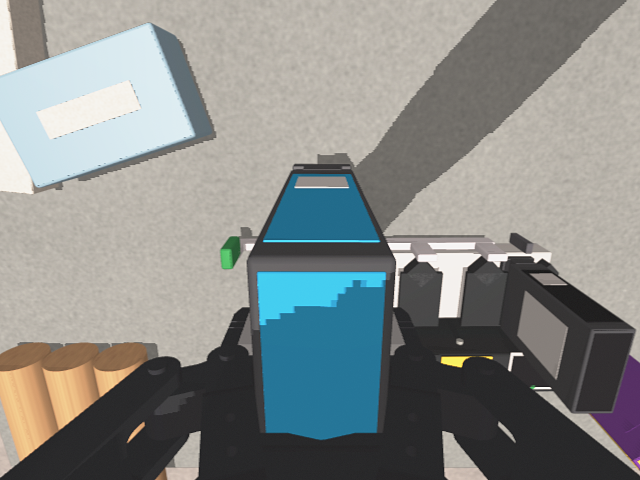

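```bash
cat >> h.py <<'E'
def held(fn,a,b):
    f=np.load('pics/%s.npz'%fn);im=f['im'];P=cloud(f['d'],f['K'],f['V'])
    hsv=cv2.cvtColor(im,cv2.COLOR_RGB2HSV);m=(hsv[...,1]>120)&(hsv[...,0]>a)&(hsv[...,0]<b)
    m&=(np.arange(640)[None]>240)&(np.arange(640)[None]<400)
    T=bot.sense()['tcp_pos']
    p=P[m];p=p[abs(p[:,2]-T[2]-50)<14]
    for _ in range(3):
        nn=np.linalg.svd(p-p.mean(0),full_matrices=False)[2][2];nn*=np.sign(nn[2]);p=p[abs((p-p.mean(0))@nn)<2]
    r=cv2.minAreaRect(p[:,:2].astype(np.float32));print('top rel tcp',(p.mean(0)-T).round(1),'rect ctr rel',(np.array(r[0])-T[:2]).round(1),r[1:], 'tilt n',nn.round(3))
    q=P[m];q=q[(q[:,2]<T[2]+20)];nn=np.linalg.svd(q-q.mean(0),full_matrices=False)[2][2];print('spine n',nn.round(3),'x rel',q[:,0].mean()-T[0],'y mid rel',(q[:,1].min()+q[:,1].max())/2-T[1])
E
python3 - <<'E'
from h import *
held('w5',90,110)
E
```

```text
top rel tcp [-15.2  -0.5  49.6] rect ctr rel [-12.3  -0.5] ((56.97895431518555, 34.38899230957031), 0.24805420637130737) tilt n [ 0.004 -0.004  1.   ]
spine n [ 1.     0.003 -0.005] x rel -45.126950366617166 y mid rel -0.13628518721122873
```

```bash
python3 -m pendant '{"grip":[0.02,0.02,0.02,0.02,0.02,0.02,0.02,0.02,0.02,0.02],"dp":[[0.0,0.001,-0.04],[0,0.001,-0.08],[0.0,0.001,-0.12],[0.0,0.001,-0.16],[0,0.001,-0.185],[0,0.001,-0.195],[0,0.001,-0.199],[0,0.001,-0.199],[0,0.001,-0.199],[0,0.001,-0.199]],"delta_rot":[[0,-0.1,0.1],[0,-0.1,0.1],[0,-0.1,0.1],[0,-0.1,0.1],[0,-0.1,0.1],[0,-0.1,0.1],[0,-0.1,0.1],[0,-0.1,0.1],[0,-0.1,0.1],[0,-0.1,0.1]]}'
python3 - <<'E'
from h import *
im,d=save('wrist','w6');held('w6',90,110);goal([587.3,-307.3,172.4],tool(np.radians(.35)))
E
```

```text
time_s: 19.05
tcp_pos: [441.3, -306.5, 176.4]
ee_rot: [0.709, -0.003, 0.706, 0.002]
ft_force: [-0.2, 0.3, -3.9]
grip_width: 39.1
top rel tcp [-15.6  -0.4  49.5] rect ctr rel [-12.5  -0.4] ((57.43525314331055, 34.5478401184082), 0.4151155948638916) tilt n [-0.001  0.     1.   ]
spine n [-1.    -0.006 -0.001] x rel -45.086068816003774 y mid rel -0.4350317359588871
dp [0.1462, -0.0009, -0.0038] rot [0.07, 0.22, -0.07] F [ 0.2 -0.2 -4.3] w 39.0 t 19.1
```

```bash
python3 -m pendant '{"grip":[0.02,0.02,0.02,0.02,0.02,0.02,0.02,0.02,0.02,0.02,0.02,0.02,0.02,0.02,0.02],"dp":[[0.01,-0.0005,-0.0035],[0.022,-0.0005,-0.0035],[0.034,-0.0005,-0.0035],[0.046,-0.0005,-0.0035],[0.055,-0.0005,-0.0035],[0.063,-0.0005,-0.0035],[0.071,-0.0005,-0.0035],[0.079,-0.0005,-0.0035],[0.087,-0.0005,-0.0035],[0.095,-0.0005,-0.0035],[0.103,-0.0005,-0.004],[0.111,-0.0005,-0.004],[0.119,-0.0005,-0.004],[0.124,-0.0005,-0.004],[0.124,-0.0005,-0.004]],"delta_rot":[[0,0.1,0],[0,0.1,0],[0,0.1,0],[0,0.1,0],[0,0.1,0],[0,0.1,0],[0,0.1,0],[0,0.1,0],[0,0.1,0],[0,0.1,0],[0,0.1,0],[0,0.1,0],[0,0.1,0],[0,0.1,0],[0,0.1,0]]}'
```

```text
time_s: 20.98
tcp_pos: [565.1, -306.5, 171.4]
ee_rot: [0.708, -0.003, 0.707, 0.003]
ft_force: [0.4, -0.5, -4.1]
grip_width: 39.0
```

```bash
python3 - <<'E'
from h import *
im,d=save('wrist','w7');held('w7',90,110);goal([587.3,-307.3,171.4],tool(np.radians(.35)))
E
```

```text
top rel tcp [-15.5  -0.4  49.5] rect ctr rel [-12.4  -0.3] ((57.227325439453125, 34.409210205078125), 0.2860911190509796) tilt n [ 0.001 -0.     1.   ]
spine n [ 1.     0.006 -0.002] x rel -45.13978114387817 y mid rel -0.3945036999514855
dp [0.0226, -0.0009, 0.0001] rot [0.02, 0.04, -0.09] F [ 0.2 -0.4 -3.6] w 39.1 t 21.025
```

Entry went in without contact. I push it home and watch the force.

```bash
python3 -m pendant '{"grip":[0.02,0.02,0.02,0.02,0.02,0.02,0.02],"dp":[[0.006,-0.0005,0],[0.012,-0.0005,-0.0005],[0.017,-0.0005,-0.001],[0.021,-0.0005,-0.001],[0.024,-0.0005,-0.001],[0.027,-0.0005,-0.001],[0.027,-0.0005,-0.001]],"delta_rot":[[0,0,0],[0,0,0],[0,0,0],[0,0,0],[0,0,0],[0,0,0],[0,0,0]]}'
```

```text
time_s: 21.9
tcp_pos: [588.1, -307.2, 171.4]
ee_rot: [0.705, -0.003, 0.709, 0.002]
ft_force: [-11.5, -0.1, 7.2]
grip_width: 39.3
```

```bash
python3 -m pendant '{"grip":[0.06,0.06,0.06,0.06,0.06,0.06,0.06,0.06,0.06,0.06],"dp":[[0,0,0],[-0.001,0,0],[-0.002,0,0],[-0.002,0,0],[-0.002,0,0.04],[-0.002,0,0.08],[-0.002,0,0.12],[-0.04,0,0.16],[-0.08,0.02,0.19],[-0.08,0.02,0.19]],"delta_rot":[[0,0,0],[0,0,0],[0,0,0],[0,0,0],[0,0,0],[0,0,0],[0,0,0],[0,0,0],[0,0,0],[0,0,0]]}'
python3 - <<'E'
from h import *
im,d=save('wrist','w8')
c=eyes.calibration('wrist');P=cloud(d,c['K'],c['view'])
hsv=cv2.cvtColor(im,cv2.COLOR_RGB2HSV);m=(hsv[...,1]>120)&(hsv[...,0]>90)&(hsv[...,0]<110)
for z0,z1 in ((120,135),(212,228)):
    p=P[m];p=p[(p[:,2]>z0)&(p[:,2]<z1)]
    if len(p)>20:print(z0,len(p),np.median(p[:,2]),cv2.minAreaRect(p[:,:2].astype(np.float32)))
goal(rk(114,25,300),tool(RY))
lean('top','t4',22,32,rk(48,25,0),60)
E
```

```text
time_s: 23.15
tcp_pos: [511.2, -286.9, 365.0]
ee_rot: [0.709, -0.004, 0.705, 0.001]
ft_force: [1.4, -0.9, 0.5]
grip_width: 59.9
120 446 125.35419947968674 ((606.7278442382812, -289.8165283203125), (144.77891540527344, 32.42798614501953), 15.382712364196777)
212 3718 217.90147772722537 ((587.5470581054688, -307.79632568359375), (84.33419799804688, 34.23908233642578), 0.24083402752876282)
dp [0.1121, 0.5974, -0.0626] rot [0.13, 0.31, 14.58] F [0.8 0.9 0.5] w 59.7 t 23.2
368 px [223. 250.] ctr [560.6 292.8 192.1] n [ 0.005 -0.002  1.   ] tilt 0.3 dir 162.9 rect ((0.2688922882080078, -0.3293418884277344), (29.938196182250977, 80.60176086425781), 57.99549865722656)
```

View pics/w8.png

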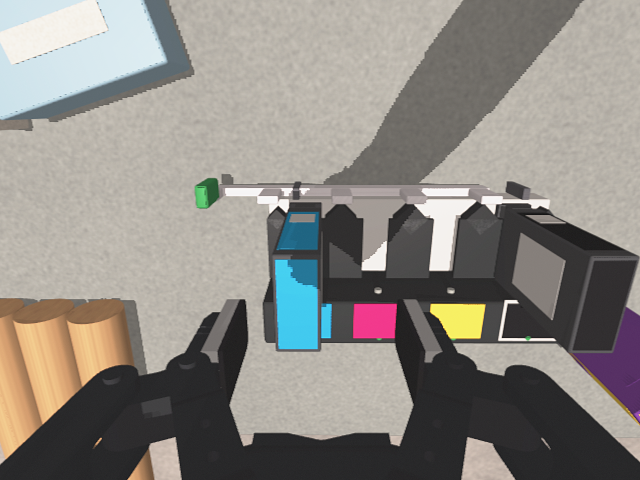

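Cyan is home (x 587.5 against 588.2 nominal), standing in the right lane at (300,275). Yellow is unmoved in the rack, so it is next.

```bash
python3 -m pendant '{"grip":[0.03,0,0,0,0,0,0,0,0,0,0,0,0,0,0,0,0,0,0,0],"dp":[[0,0.03,0],[0.01,0.08,0],[0.02,0.13,0],[0.03,0.18,0],[0.04,0.23,0],[0.05,0.28,0],[0.06,0.33,0],[0.07,0.38,0],[0.08,0.43,0],[0.09,0.48,0],[0.1,0.53,0],[0.11,0.58,0],[0.1125,0.5975,-0.02],[0.1125,0.5975,-0.06],[0.1125,0.5975,-0.11],[0.1125,0.5975,-0.15],[0.1125,0.5975,-0.17],[0.1125,0.5975,-0.187],[0.1125,0.5975,-0.187],[0.1125,0.5975,-0.187]],"delta_rot":[[0,0,2],[0,0,4],[0,0,6],[0,0,8],[0,0,10],[0,0,12],[0,0,14],[0.1,0.3,14.6],[0.1,0.3,14.6],[0.1,0.3,14.6],[0.1,0.3,14.6],[0.1,0.3,14.6],[0.1,0.3,14.6],[0.1,0.3,14.6],[0.1,0.3,14.6],[0.1,0.3,14.6],[0.1,0.3,14.6],[0.1,0.3,14.6],[0.1,0.3,14.6],[0.1,0.3,14.6]]}'
python3 - <<'E'
from h import *
goal(rk(114,25,177.5),tool(RY))
E
```

```text
time_s: 25.75
tcp_pos: [624.9, 310.6, 174.1]
ee_rot: [0.7, -0.092, 0.702, 0.093]
ft_force: [-0.3, -0.4, 0.9]
grip_width: 0.0
dp [-0.0009, -0.0004, 0.0034] rot [-0.08, -0.17, -0.03] F [-0.3 -0.4  0.9] w 0.0 t 25.75
```

```bash
python3 -m pendant '{"grip":[0,0,0,0,0,0,0,0,0,0,0,0,0],"dp":[[-0.0077,-0.0021,0.003],[-0.0155,-0.0041,0.003],[-0.0232,-0.0062,0.003],[-0.0309,-0.0083,0.003],[-0.0386,-0.0104,0.003],[-0.0464,-0.0124,0.003],[-0.0541,-0.0145,0.003],[-0.0618,-0.0166,0.003],[-0.0696,-0.0186,0.003],[-0.0773,-0.0207,0.003],[-0.085,-0.0228,0.003],[-0.0927,-0.0249,0.003],[-0.096,-0.0257,0.003]],"delta_rot":[[0,0,0],[0,0,0],[0,0,0],[0,0,0],[0,0,0],[0,0,0],[0,0,0],[0,0,0],[0,0,0],[0,0,0],[0,0,0],[0,0,0],[0,0,0]]}'
python3 -m pendant '{"grip":[0.0,0.0,0.02,0.06,0.06,0.06],"dp":[[0,0,0.04],[0,0,0.08],[-0.02,0,0.13],[-0.04,0,0.17],[-0.05,0,0.17],[-0.05,0,0.17]],"delta_rot":[[0,0,0],[0,0,0],[0,0,0],[0,0,0],[0,0,0],[0,0,0]]}'
python3 - <<'E'
from h import *
ctr,n=lean('wrist','w9',20,34,rk(-70,25,0))
print(yawR(-RY).apply(ctr-RO))
lean('top','t5',20,34,rk(-70,25,0))
th=np.arctan2(np.hypot(n[0],n[1]),n[2]);R=tool(RY,th,0)
goal(ctr+50*n,R);goal(ctr-50*n,R)
E
```

```text
time_s: 27.38
tcp_pos: [527.5, 284.6, 176.3]
ee_rot: [0.699, -0.092, 0.703, 0.093]
ft_force: [0.5, 0.1, -0.1]
grip_width: 0.3
time_s: 28.12
tcp_pos: [477.7, 284.8, 346.2]
ee_rot: [0.7, -0.092, 0.702, 0.093]
ft_force: [-0.3, 0.7, -0.7]
grip_width: 60.2
3529 px [304. 173.] ctr [446.8 262.  179.1] n [-0.616 -0.165  0.771] tilt 39.6 dir 15.0 rect ((-2.481170654296875, 0.14505767822265625), (83.2564926147461, 32.44658279418945), 0.1395581215620041)
[-69.57746354  24.23779309 179.12564822]
263 px [236. 304.] ctr [441.  260.5 175.6] n [-0.619 -0.157  0.77 ] tilt 39.7 dir 14.3 rect ((1.1253166198730469, 0.1968841552734375), (65.42909240722656, 30.739315032958984), 0.05782565847039223)
dp [-0.0618, -0.0307, -0.1271] rot [10.27, -38.61, -0.06] F [ 0.1 -0.3 -1.1] w 60.1 t 28.225
dp [-0.0002, -0.0143, -0.2041] rot [10.27, -38.61, -0.06] F [ 0.1 -0.3 -1.1] w 60.1 t 28.225
```

```bash
python3 -m pendant '{"grip":[0.06,0.06,0.06,0.06,0.06,0.06,0.06],"dp":[[-0.02,-0.01,-0.01],[-0.04,-0.02,-0.03],[-0.06,-0.03,-0.07],[-0.062,-0.0307,-0.11],[-0.062,-0.0307,-0.127],[-0.062,-0.0307,-0.127],[-0.062,-0.0307,-0.127]],"delta_rot":[[2.6,-9.6,0],[5.2,-19.2,0],[7.8,-28.8,0],[10.3,-38.6,-0.1],[10.3,-38.6,-0.1],[10.3,-38.6,-0.1],[10.3,-38.6,-0.1]]}'
python3 - <<'E'
from h import *
n=np.array([-.616,-.165,.771]);c=np.array([446.5,262,179.1])
goal(c-50*n,tool(RY,np.radians(39.6)))
lean('wrist','w10',20,34,rk(-70,25,0))
E
```

```text
time_s: 29.1
tcp_pos: [418.1, 254.9, 221.6]
ee_rot: [0.898, -0.054, 0.42, 0.118]
ft_force: [-1.0, -0.5, 0.5]
grip_width: 59.6
dp [0.0592, 0.0153, -0.081] rot [-0.17, 0.25, 0.03] F [-1.  -0.5  0.5] w 59.6 t 29.1
8422 px [321. 254.] ctr [448.2 263.1 181.5] n [-0.617 -0.165  0.769] tilt 39.7 dir 15.0 rect ((2.9453582763671875, -0.07859611511230469), (33.05678176879883, 83.50751495361328), 89.91845703125)
```

```bash
python3 -m pendant '{"grip":[0.06,0.06,0.06,0.06,0.06,0.02,0.02,0.02,0.02,0.02],"dp":[[0.015,0.004,-0.02],[0.03,0.008,-0.04],[0.045,0.011,-0.06],[0.06,0.0157,-0.0808],[0.06,0.0157,-0.0808],[0.06,0.0157,-0.0808],[0.06,0.0157,-0.0808],[0.06,0.0157,-0.0808],[0.06,0.0157,-0.0808],[0.06,0.0157,-0.0808]],"delta_rot":[[0,0,0],[0,0,0],[0,0,0],[0,0,0],[0,0,0],[0,0,0],[0,0,0],[0,0,0],[0,0,0],[0,0,0]]}' 90
python3 -m pendant '{"grip":[0.02,0.02,0.02,0.02,0.02,0.02,0.02,0.02,0.02,0.02],"dp":[[0,0,0.01],[0,0,0.025],[0,0,0.045],[0,0,0.07],[0,0,0.1],[0,0,0.13],[0,0,0.16],[0,0,0.19],[0,0,0.22],[0,0,0.23]],"delta_rot":[[0,0,0],[0,0,0],[0,0,0],[0,0,0],[0,0,0],[0,0,0],[0,0,0],[0,0,0],[0,0,0],[0,0,0]]}'
python3 - <<'E'
from h import *
goal([440,-136.7,370],tool(np.radians(.35)))
E
```

```text
time_s: 30.4
tcp_pos: [477.4, 270.5, 140.6]
ee_rot: [0.898, -0.054, 0.419, 0.119]
ft_force: [-1.1, 1.0, 6.3]
grip_width: 38.8
time_s: 31.65
tcp_pos: [475.1, 269.4, 368.1]
ee_rot: [0.897, -0.055, 0.422, 0.118]
ft_force: [0.5, -0.4, -4.1]
grip_width: 39.2
dp [-0.0351, -0.4061, 0.0019] rot [-5.35, 39.32, -14.06] F [ 0.5 -0.4 -4.1] w 39.2 t 31.65
```

```bash
python3 -m pendant '{"grip":[0.02,0.02,0.02,0.02,0.02,0.02,0.02,0.02,0.02,0.02,0.02,0.02,0.02,0.02],"dp":[[-0.003,-0.01,0.002],[-0.006,-0.03,0.002],[-0.01,-0.06,0.002],[-0.015,-0.095,0.002],[-0.02,-0.13,0.002],[-0.025,-0.17,0.002],[-0.03,-0.21,0.002],[-0.035,-0.25,0.002],[-0.035,-0.29,0.002],[-0.035,-0.33,0.002],[-0.035,-0.37,0.002],[-0.035,-0.406,0.002],[-0.035,-0.406,0.002],[-0.035,-0.406,0.002]],"delta_rot":[[-0.5,4,-1.4],[-1,8,-2.8],[-1.6,12,-4.2],[-2.2,16,-5.6],[-2.7,20,-7],[-3.3,24,-8.5],[-3.8,28,-10],[-4.4,32,-11.5],[-4.9,36,-13],[-5.35,39.32,-14.06],[-5.35,39.32,-14.06],[-5.35,39.32,-14.06],[-5.35,39.32,-14.06],[-5.35,39.32,-14.06]]}'
python3 - <<'E'
from h import *
save('wrist','w11');held('w11',20,34);goal([440,-136.8,176.4],tool(np.radians(.35)))
E
```

```text
time_s: 33.4
tcp_pos: [440.4, -135.8, 369.2]
ee_rot: [0.707, -0.001, 0.707, 0.002]
ft_force: [-1.5, -0.3, -5.2]
grip_width: 38.9
top rel tcp [-15.8  -0.5  50.1] rect ctr rel [-12.8  -0.4] ((56.82368087768555, 34.359169006347656), 0.5313668251037598) tilt n [ 0.002 -0.002  1.   ]
spine n [ 1.     0.006 -0.004] x rel -45.67228883173385 y mid rel -0.4077209584772845
dp [-0.0006, -0.0014, -0.1932] rot [-0.07, 0.04, 0.0] F [ 0.7 -0.3 -5.7] w 39.0 t 33.45
```

```bash
python3 -m pendant '{"grip":[0.02,0.02,0.02,0.02,0.02,0.02,0.02,0.02,0.02,0.02],"dp":[[0.0,-0.0005,-0.04],[0,-0.0005,-0.08],[0.0,-0.0005,-0.12],[0.0,-0.0005,-0.16],[0,-0.0005,-0.185],[0,-0.0005,-0.192],[0,-0.0005,-0.194],[0,-0.0005,-0.194],[0,-0.0005,-0.194],[0,-0.0005,-0.194]],"delta_rot":[[0,0,0],[0,0,0],[0,0,0],[0,0,0],[0,0,0],[0,0,0],[0,0,0],[0,0,0],[0,0,0],[0,0,0]]}'
python3 - <<'E'
from h import *
save('wrist','w12');held('w12',20,34);goal([587.5,-136.3,172.6],tool(np.radians(.35)))
E
```

```text
time_s: 34.7
tcp_pos: [441.7, -137.0, 177.4]
ee_rot: [0.709, -0.002, 0.706, 0.002]
ft_force: [0.8, 0.5, -5.5]
grip_width: 38.9
top rel tcp [-16.1  -0.4  50.1] rect ctr rel [-13.   -0.3] ((57.04447555541992, 34.377281188964844), 0.42706725001335144) tilt n [-0.  0.  1.]
spine n [-1.    -0.006  0.001] x rel -45.65815621584352 y mid rel -0.4688055186393001
dp [0.1459, 0.0006, -0.0046] rot [0.03, 0.21, 0.04] F [ 0.3  0.2 -5.7] w 39.0 t 34.75
```

```bash
python3 -m pendant '{"grip":[0.02,0.02,0.02,0.02,0.02,0.02,0.02,0.02,0.02,0.02,0.02,0.02,0.02,0.02,0.02],"dp":[[0.01,0.0005,-0.0045],[0.022,0.0005,-0.0045],[0.034,0.0005,-0.0045],[0.046,0.0005,-0.0045],[0.055,0.0005,-0.0045],[0.063,0.0005,-0.0045],[0.071,0.0005,-0.0045],[0.079,0.0005,-0.0045],[0.087,0.0005,-0.0045],[0.095,0.0005,-0.0045],[0.103,0.0005,-0.005],[0.111,0.0005,-0.005],[0.119,0.0005,-0.005],[0.124,0.0005,-0.005],[0.124,0.0005,-0.005]],"delta_rot":[[0,0.1,0],[0,0.1,0],[0,0.1,0],[0,0.1,0],[0,0.1,0],[0,0.1,0],[0,0.1,0],[0,0.1,0],[0,0.1,0],[0,0.1,0],[0,0.1,0],[0,0.1,0],[0,0.1,0],[0,0.1,0],[0,0.1,0]]}'
```

```text
time_s: 36.62
tcp_pos: [565.6, -136.2, 171.6]
ee_rot: [0.707, -0.002, 0.707, 0.002]
ft_force: [0.2, 0.0, -4.2]
grip_width: 39.4
```

```bash
python3 -m pendant '{"grip":[0.02,0.02,0.02,0.02,0.02,0.02,0.02],"dp":[[0.006,0,0],[0.012,0,-0.0005],[0.017,0,-0.001],[0.021,0,-0.001],[0.024,0,-0.001],[0.027,0,-0.001],[0.027,0,-0.001]],"delta_rot":[[0,0,0],[0,0,0],[0,0,0],[0,0,0],[0,0,0],[0,0,0],[0,0,0]]}'
```

```text
time_s: 37.5
tcp_pos: [587.6, -136.1, 171.1]
ee_rot: [0.704, -0.002, 0.71, 0.002]
ft_force: [-11.6, 0.1, 6.2]
grip_width: 39.2
```

```bash
python3 -m pendant '{"grip":[0.06,0.06,0.06,0.06,0.06,0.06,0.06,0.06,0.06,0.06],"dp":[[0,0,0],[-0.001,0,0],[-0.002,0,0],[-0.002,0,0],[-0.002,0,0.04],[-0.002,0,0.08],[-0.002,0,0.12],[-0.04,-0.03,0.16],[-0.08,-0.08,0.19],[-0.08,-0.08,0.19]],"delta_rot":[[0,0,0],[0,0,0],[0,0,0],[0,0,0],[0,0,0],[0,0,0],[0,0,0],[0,0,0],[0,0,0],[0,0,0]]}'
python3 - <<'E'
from h import *
im,d=save('wrist','w13')
c=eyes.calibration('wrist');P=cloud(d,c['K'],c['view'])
hsv=cv2.cvtColor(im,cv2.COLOR_RGB2HSV)
for a,b in ((90,110),(20,34)):
    m=(hsv[...,1]>120)&(hsv[...,0]>a)&(hsv[...,0]<b)
    p=P[m];p=p[(p[:,2]>212)&(p[:,2]<228)];print(len(p),np.median(p[:,2]),cv2.minAreaRect(p[:,:2].astype(np.float32)))
m=(hsv[...,0]>45)&(hsv[...,0]<80)&(hsv[...,1]>120)
p=P[m];p=p[(p[:,2]>95)&(p[:,2]<107)];print('g',len(p),cv2.minAreaRect(p[:,:2].astype(np.float32)))
goal([524,-417.5,180],tool(np.radians(.35)))
E
```

```text
time_s: 38.75
tcp_pos: [511.8, -218.7, 363.9]
ee_rot: [0.709, -0.002, 0.705, -0.0]
ft_force: [-0.1, 1.3, -0.9]
grip_width: 60.2
2160 219.16945540290234 ((576.05908203125, -306.95562744140625), (62.31972885131836, 34.78801727294922), 0.8502709269523621)
2107 219.29044158088652 ((570.520751953125, -135.99391174316406), (34.88665771484375, 56.322288513183594), 89.87492370605469)
g 284 ((521.4299926757812, -416.2217102050781), (12.579546928405762, 23.95849609375), 89.39695739746094)
dp [0.0122, -0.1993, -0.1828] rot [0.13, 0.24, 0.19] F [-0.7  0.1  0.7] w 60.3 t 38.8
```

View pics/w13.png

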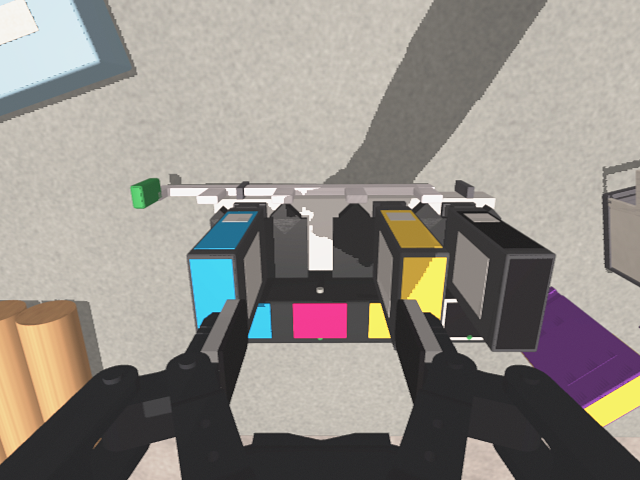

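Both stand in their lanes (cyan top (228,232), yellow top (410,228)). The yellow front edge reads about 2 mm short, so I re-check that with the top camera from a clear spot after moving towards the grip.

```bash
python3 -m pendant '{"grip":[0.05,0.05,0.05,0.05,0.05,0.05,0.05,0.05],"dp":[[0,-0.05,0],[0,-0.1,0],[0.005,-0.15,-0.02],[0.01,-0.18,-0.06],[0.012,-0.199,-0.1],[0.012,-0.199,-0.12],[0.012,-0.199,-0.12],[0.012,-0.199,-0.12]],"delta_rot":[[0,0,0.2],[0,0,0.2],[0,0,0.2],[0,0,0.2],[0,0,0.2],[0,0,0.2],[0,0,0.2],[0,0,0.2]]}'
python3 - <<'E'
from h import *
f=np.load('pics/w13.npz');P=cloud(f['d'],f['K'],f['V']);im=f['im']
for n,y in (('c',-307),('y',-136.3),('k',-51.3)):
    m=(abs(P[...,1]-y)<12)&(abs(P[...,2]-150)<30)
    x=P[m][:,0];print(n,m.sum(),'spine x',np.percentile(x,[5,50,95]).round(1))
    m=(abs(P[...,1]-y)<12)&(abs(P[...,2]-219.5)<4);x=P[m][:,0];print('  top x min/max',np.percentile(x,[.5,99.5]).round(1))
im,d=save('top','t6');c=eyes.calibration('top');P=cloud(d,c['K'],c['view'])
for n,y in (('c',-306.5),('y',-135.5),('k',-50.5)):
    m=(abs(P[...,1]-y)<13)&(abs(P[...,2]-219.5)<6);x=P[m][:,0];print(n,m.sum(),'top x',np.percentile(x,[1,50,99]).round(1))
goal([524,-417.5,69],tool(np.radians(.35)))
E
```

```text
time_s: 39.8
tcp_pos: [525.0, -414.7, 241.0]
ee_rot: [0.708, -0.004, 0.707, 0.004]
ft_force: [-0.7, -0.2, 0.6]
grip_width: 50.0
c 568 spine x [540.  540.7 681.4]
  top x min/max [541.2 596.6]
y 577 spine x [538.  538.6 681.1]
  top x min/max [538.9 591.6]
k 917 spine x [538.9 539.8 682.5]
  top x min/max [540.1 630.5]
c 499 top x [540.  585.4 631. ]
y 500 top x [538.1 583.4 629.3]
k 497 top x [540.4 584.  629.4]
dp [-0.0012, -0.0025, -0.1728] rot [0.07, 0.14, -0.23] F [ 0.7 -0.2  0.3] w 50.0 t 39.85
```

Cyan and yellow both read 1–2 mm short of the line set by the loaded black. I give each a gentle nudge on the spine with the shut, tilted fingers at dock height.

```bash
python3 - <<'E'
from h import *
goal([500,-307.2,105],tool(np.radians(.35),np.radians(40)))
E
python3 -m pendant '{"grip":[0.02,0,0,0,0,0,0,0,0,0],"dp":[[-0.04,0.03,0],[-0.07,0.07,0],[-0.07,0.1,-0.03],[-0.05,0.108,-0.07],[-0.035,0.108,-0.11],[-0.025,0.108,-0.136],[-0.025,0.108,-0.136],[-0.025,0.108,-0.136],[-0.025,0.108,-0.136],[-0.025,0.108,-0.136]],"delta_rot":[[0,-10,0],[0,-20,0],[0,-30,0],[0,-39.9,0],[0,-39.9,0],[0,-39.9,0],[0,-39.9,0],[0,-39.9,0],[0,-39.9,0],[0,-39.9,0]]}'
```

```text
dp [-0.0252, 0.1078, -0.1368] rot [0.39, -39.85, -0.19] F [ 0.7 -0.2  0.3] w 50.0 t 39.85
time_s: 41.1
tcp_pos: [499.7, -308.1, 106.2]
ee_rot: [0.906, -0.005, 0.422, 0.001]
ft_force: [-0.8, 0.1, -0.6]
grip_width: -0.5
```

```bash
python3 -m pendant '{"grip":[0,0,0,0,0,0,0],"dp":[[0.008,0.001,0],[0.016,0.001,0],[0.022,0.001,0],[0.026,0.001,0],[0.029,0.001,0],[0.032,0.001,0],[0.032,0.001,0]],"delta_rot":[[0,0,0],[0,0,0],[0,0,0],[0,0,0],[0,0,0],[0,0,0],[0,0,0]]}'
```

```text
time_s: 41.98
tcp_pos: [531.3, -306.2, 104.6]
ee_rot: [0.906, -0.004, 0.423, 0.002]
ft_force: [0.4, 0.0, -0.0]
grip_width: -0.0
```

```bash
python3 -m pendant '{"grip":[0,0,0,0],"dp":[[0.001,0,0],[0.002,0,0],[0.003,0,0],[0.003,0,0]],"delta_rot":[[0,0,0],[0,0,0],[0,0,0],[0,0,0]]}'; python3 -m pendant '{"grip":[0,0,0,0],"dp":[[0.001,0,0],[0.002,0,0],[0.003,0,0],[0.003,0,0]],"delta_rot":[[0,0,0],[0,0,0],[0,0,0],[0,0,0]]}'
```

```text
time_s: 42.48
tcp_pos: [534.3, -306.2, 104.6]
ee_rot: [0.906, -0.004, 0.423, 0.002]
ft_force: [-0.8, -1.0, 0.1]
grip_width: 0.2
time_s: 42.98
tcp_pos: [536.8, -306.2, 104.5]
ee_rot: [0.906, -0.004, 0.423, 0.002]
ft_force: [-4.6, 0.1, 1.9]
grip_width: 0.3
```

```bash
python3 -m pendant '{"grip":[0,0,0,0,0],"dp":[[0.001,0,0],[0.002,0,0],[0.003,0,0],[0.003,0,0],[0.003,0,0]],"delta_rot":[[0,0,0],[0,0,0],[0,0,0],[0,0,0],[0,0,0]]}'; python3 -m pendant '{"grip":[0,0,0,0,0,0,0,0],"dp":[[-0.02,0,0],[-0.06,0.02,0],[-0.06,0.07,0],[-0.06,0.12,0],[-0.05,0.17,0],[-0.03,0.17,0],[-0.012,0.17,0],[-0.012,0.17,0]],"delta_rot":[[0,0,0],[0,0,0],[0,0,0],[0,0,0],[0,0,0],[0,0,0],[0,0,0],[0,0,0]]}'
```

```text
time_s: 43.6
tcp_pos: [537.1, -306.2, 104.2]
ee_rot: [0.905, -0.003, 0.425, 0.0]
ft_force: [-27.2, 1.5, 20.2]
grip_width: -0.2
time_s: 44.6
tcp_pos: [530.1, -137.1, 105.5]
ee_rot: [0.906, -0.005, 0.422, 0.002]
ft_force: [-0.1, 0.1, 0.2]
grip_width: -0.3
```

```bash
python3 -m pendant '{"grip":[0,0,0,0,0,0,0],"dp":[[0.001,0,0],[0.002,0,0],[0.003,0,0],[0.004,0,0],[0.005,0,0],[0.006,0,0],[0.006,0,0]],"delta_rot":[[0,0,0],[0,0,0],[0,0,0],[0,0,0],[0,0,0],[0,0,0],[0,0,0]]}'; python3 -m pendant '{"grip":[0,0,0],"dp":[[0.001,0,0],[0.0015,0,0],[0.0015,0,0]],"delta_rot":[[0,0,0],[0,0,0],[0,0,0]]}'
```

```text
time_s: 45.48
tcp_pos: [534.1, -136.1, 104.5]
ee_rot: [0.906, -0.004, 0.423, 0.002]
ft_force: [-0.5, -0.0, 0.5]
grip_width: -0.2
time_s: 45.85
tcp_pos: [535.4, -136.1, 104.5]
ee_rot: [0.906, -0.004, 0.423, 0.002]
ft_force: [-4.2, 0.5, 3.2]
grip_width: -0.2
```

```bash
python3 -m pendant '{"grip":[0,0,0,0],"dp":[[0.001,0,0],[0.002,0,0],[0.002,0,0],[0.002,0,0]],"delta_rot":[[0,0,0],[0,0,0],[0,0,0],[0,0,0]]}'; python3 -m pendant '{"grip":[0,0,0,0.03,0.05,0.05,0.05,0.05,0.05,0.05,0.05,0.05],"dp":[[-0.02,0,0],[-0.06,0,0],[-0.08,-0.04,0.03],[-0.08,-0.09,0.07],[-0.08,-0.14,0.07],[-0.07,-0.19,0.07],[-0.05,-0.23,0.07],[-0.03,-0.27,0.07],[-0.012,-0.281,0.07],[-0.012,-0.281,0.07],[-0.012,-0.281,0.07],[-0.012,-0.281,0.07]],"delta_rot":[[0,0,0],[0,0,0],[0,0,0],[0,10,0],[0,20,0],[0,30,0],[0,40,0],[0,40,0],[0,40,0],[0,40,0],[0,40,0],[0,40,0]]}'
python3 - <<'E'
from h import *
im,d=save('top','t7');c=eyes.calibration('top');P=cloud(d,c['K'],c['view'])
for n,y in (('c',-306.5),('y',-135.5),('k',-50.5)):
    m=(abs(P[...,1]-y)<13)&(abs(P[...,2]-219.5)<6);x=P[m][:,0];print(n,m.sum(),'top x',np.percentile(x,[1,50,99]).round(1))
goal([524,-417.5,69],tool(np.radians(.35)))
E
```

```text
time_s: 46.35
tcp_pos: [535.6, -136.1, 103.4]
ee_rot: [0.905, -0.004, 0.425, 0.001]
ft_force: [-14.0, -0.6, 9.6]
grip_width: 0.1
time_s: 47.85
tcp_pos: [524.8, -416.2, 174.8]
ee_rot: [0.707, -0.003, 0.707, 0.003]
ft_force: [-0.0, 0.3, -0.5]
grip_width: 49.7
c 490 top x [542.1 585.8 631.1]
y 510 top x [540.3 585.7 631.5]
k 494 top x [540.4 584.  629.4]
dp [-0.0009, -0.0011, -0.1059] rot [-0.02, -0.05, -0.18] F [-0.3  0.6  0.1] w 49.8 t 47.9
```

Both are now hard against the dock. Next I grip the comb and lock it.

```bash
python3 -m pendant '{"grip":[0.05,0.05,0.05,0.05,0.0,0.0,0.0,0.0,0.0],"dp":[[0,-0.001,-0.04],[0,-0.001,-0.08],[0,-0.001,-0.105],[0,-0.001,-0.105],[0,-0.001,-0.105],[0,-0.001,-0.105],[0,-0.001,-0.105],[0,-0.001,-0.105],[0,-0.001,-0.105]],"delta_rot":[[0,0,0],[0,0,0],[0,0,0],[0,0,0],[0,0,0],[0,0,0],[0,0,0],[0,0,0],[0,0,0]]}' 40
python3 -m pendant '{"grip":[0,0,0,0,0,0,0,0,0,0],"dp":[[0,0.006,0],[0,0.012,0],[0,0.018,0],[0,0.024,0],[0,0.03,0],[0,0.035,0],[0,0.039,0],[0,0.042,0],[0,0.043,0],[0,0.043,0]],"delta_rot":[[0,0,0],[0,0,0],[0,0,0],[0,0,0],[0,0,0],[0,0,0],[0,0,0],[0,0,0],[0,0,0],[0,0,0]]}'
```

```text
time_s: 49.02
tcp_pos: [526.8, -417.7, 71.9]
ee_rot: [0.708, -0.003, 0.706, 0.004]
ft_force: [-0.0, 3.6, 6.2]
grip_width: 13.2
time_s: 50.28
tcp_pos: [526.5, -376.8, 71.9]
ee_rot: [0.708, -0.004, 0.707, 0.002]
ft_force: [-1.0, -0.9, 7.0]
grip_width: 13.6
```

```bash
python3 -m pendant '{"grip":[0,0,0,0,0],"dp":[[0,0.001,0],[0,0.002,0],[0,0.003,0],[0,0.003,0],[0,0.003,0]],"delta_rot":[[0,0,0],[0,0,0],[0,0,0],[0,0,0],[0,0,0]]}'; python3 -m pendant '{"grip":[0,0,0,0],"dp":[[0,0.001,0],[0,0.002,0],[0,0.002,0],[0,0.002,0]],"delta_rot":[[0,0,0],[0,0,0],[0,0,0],[0,0,0]]}'
```

```text
time_s: 50.9
tcp_pos: [526.5, -375.3, 71.9]
ee_rot: [0.707, -0.005, 0.707, 0.001]
ft_force: [-2.4, -5.2, 5.2]
grip_width: 13.3
time_s: 51.4
tcp_pos: [526.5, -375.3, 72.0]
ee_rot: [0.707, -0.006, 0.707, -0.001]
ft_force: [-2.2, -9.6, 3.2]
grip_width: 13.7
```

```bash
python3 -m pendant '{"grip":[0.05,0.05,0.05,0.05,0.05,0.05,0.05,0.05,0.05,0.05,0.05],"dp":[[0,0,0],[0,0,0],[0,0,0],[0,-0.003,0],[0,-0.003,0.05],[0,-0.003,0.1],[-0.02,0.03,0.15],[-0.04,0.07,0.2],[-0.05,0.1,0.24],[-0.05,0.1,0.24],[-0.05,0.1,0.24]],"delta_rot":[[0,0,0],[0,0,0],[0,0,0],[0,0,0],[0,0,0],[0,0,0],[0,0,0],[0,0,0],[0,0,0],[0,0,0],[0,0,0]]}'
python3 - <<'E'
from h import *
im,d=save('wrist','w14')
c=eyes.calibration('wrist');P=cloud(d,c['K'],c['view'])
hsv=cv2.cvtColor(im,cv2.COLOR_RGB2HSV)
m=(hsv[...,0]>45)&(hsv[...,0]<80)&(hsv[...,1]>120)
p=P[m];p=p[(p[:,2]>95)&(p[:,2]<107)];print('g',len(p),cv2.minAreaRect(p[:,:2].astype(np.float32)))
m=(P[...,2]>74)&(P[...,2]<86)&(P[...,0]<536)&(P[...,0]>520)
n,l,st,ce=cv2.connectedComponentsWithStats(m.astype(np.uint8))
for i in range(1,n):
    if st[i,4]>60: p=P[l==i];print('tooth',len(p),np.round(cv2.minAreaRect(p[:,:2].astype(np.float32))[0],1))
im,d=save('top','t8');c=eyes.calibration('top');P=cloud(d,c['K'],c['view'])
for n,y in (('c',-306.5),('y',-135.5),('k',-50.5)):
    m=(abs(P[...,1]-y)<13)&(abs(P[...,2]-219.5)<6);x=P[m][:,0];print(n,m.sum(),'top x',np.percentile(x,[1,50,99]).round(1))
print(bot.sense()['time_s'],bot.sense()['ft_force'])
save('scene','s2')
E
```

```text
time_s: 52.78
tcp_pos: [475.8, -270.3, 309.3]
ee_rot: [0.707, -0.003, 0.707, 0.003]
ft_force: [0.4, -0.1, 0.4]
grip_width: 49.6
g 324 ((520.4137573242188, -374.6315612792969), (24.213802337646484, 12.227241516113281), 1.275849461555481)
tooth 226 [ 528.6 -307. ]
tooth 229 [ 527.7 -222.5]
tooth 233 [ 527.2 -137.8]
tooth 242 [526.3 -52.9]
c 493 top x [542.  585.6 631.1]
y 508 top x [540.2 585.6 631.4]
k 495 top x [540.4 583.8 629.3]
52.875 [-0.03418859  0.43233634 -0.25578016]
```

View pics/w14.png

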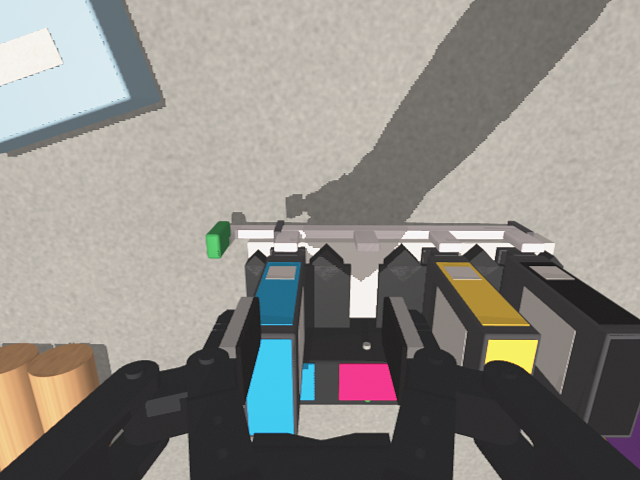

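View pics/s2.png

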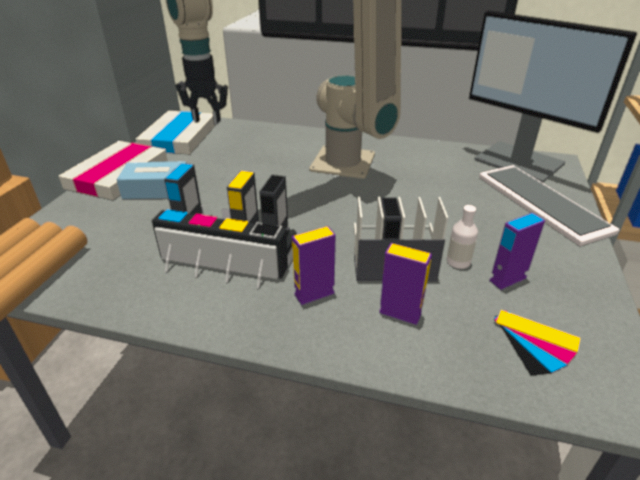

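A tooth stands before every lane, both cartridges are home behind their badges, and the spare black, the bottle and the look-alikes are untouched. I'm handing in.

```bash
python3 -c "
from station import job;print(job.close_job())"
```

```text
the job is handed in; nothing more can be done
None
```

The ink station is loaded and locked, and the job was handed in at about 53 s of the 210 s allowed.

I slid the comb fully open, then tipped, gripped and inserted the cyan and yellow cartridges in the lanes with their badges. The magenta cartridge was not there at the start. Then I slid the comb back to its stop and let go.

**Cartridges:** After release, yellow read about 1.5 mm short of home and cyan about 1 mm. I nudged both with the shut fingers until they met the dock firmly. They now stand within about 1 to 2 mm of the line of the loaded black cartridge.

**Comb:** The teeth read y = −307, −222.5, −138 and −53, which is on the lane centres. It moved 42.4 mm of its 42.5 mm travel when closing, and the force rose at the stop.

**Everything else:** In the last pictures the spare black, the loaded black, the bottle and the purple look-alikes stood where they were. The gripper touched nothing.

**Disagreements:** The top and wrist cameras differed by up to about 2 mm, within their stated calibration. On opening, the grip seemed to move only 39.6 mm, but the tooth positions showed the comb fully open.

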